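# Set a camshaft on its nose under the lift gauge

### The arm

A 6-joint arm with a two-finger parallel gripper is mounted at the origin on the work surface. World frame = base frame: x ahead of the robot, y to its left, z up, the work surface at z = 0. Lengths are in m, angles in rad, forces in N, time in s.
With the tool pointing down it reaches from about 0.275 to 0.825 m from the base axis. Payload 4.9 kg.
Tool frame: the origin (TCP) lies midway between the tips of the shut fingers; the grasp point (between the pads) lies 19 mm behind it (bot.grip_depth is the distance from the TCP to the grasp point, in m); y points along the fingers, x is the direction in which the jaws open and shut, and the axes are right-handed (so a half turn about y gives the same grasp; the last joint's range is limited). The gripper opens to 85 mm and grips with 20 to 120 N. Pads are 22 mm wide; open, the fingers measure 114 mm over their backs; the gripper's body (76 mm by 85 mm) begins 54 mm behind the grasp point. The pads swing forward as they close: fully open they stand 13 mm farther back than shut.
Start: joints at [-1.403, 0.326, -0.193, 1.052, 0, 1.437], TCP at [0.163, -0.525, 0.195] pointing down, gripper open.
Joint ranges: [-2.65, 2.65], [-0.97, 1.79], [-1.3, 1.35], [-1.93, 2.1], [-1.47, 1.37], [-3.14, 3.14]. Speed limits (rad/s): [2.57, 2.57, 3.14, 3.14, 3.14, 3.14].

### API

Orientations are given as a unit quaternion [w, x, y, z].
In Python, from cell import bot gives the robot as it stands. Calls block until the motion is done:
- bot.move_pose(position, orientation): joint-space move of the TCP to a pose.
- bot.move_linear(position, speed=0.15, rotation=None, until_force=None): straight line of the TCP; rotation=None keeps the orientation; speed is the mean speed in m/s. With until_force (N) it stops when the force on the tool has changed by that much, and returns True; else False.
- bot.goto_joints(angles): joint-space move.
- bot.set_gripper(opening, grasp_force=None): opening from 0.0 (shut) to 1.0 (fully open); grasp_force is the grip in N (None keeps the last); returns when the fingers have stopped.
- bot.wait(seconds).
- bot.solve_ik(position, orientation): joint angles nearest the present ones, or None.
- bot.camera(name): name is "scene" or "side" or "wrist"; returns the picture (480x640x3 uint8, red, green, blue); there is no depth.
- bot.calibration(name): a dict with "mtx" (3x3 intrinsics, pixels), "k1" (the pictures are not rectified: a ray, as slopes to the right and down, at radius r is drawn at 1 + k1 r^2 times it, then the intrinsics apply), "extrinsics" (4x4, takes a point from world to camera coordinates); the wrist camera has in their place "hand_eye" (4x4, takes a point from camera to tool coordinates, whose origin is the TCP and whose axes are the tool frame's). Camera axes: x right, y down, z forward; pixel columns grow to the right and rows downward; lengths in m; the calibration is good to about 2 mm. A picture is of the moment at which its call begins: read the wrist's pose just before it. calibration takes no time and is no camera call.
A pose or a line that the arm cannot do raises bot.PlanningError and nothing moves.
- bot.close_job(): hands the job in, once; it reports no verdict.
Trained networks look in the newest picture that a camera, given by its name, has taken for a name from the list of things; names that differ only in an ending like _2 or _b are one class to them, and where a whole thing is asked for, a point or a joint stands for the part that bears it (a point fixed in the world has none). Each returns a list of dicts, best first, with "confidence" (0 to 1); they miss things now and then, are a little off and sometimes report something else, mostly with a low value. They report only what shows in the picture. A call takes as long as a camera call.
- bot.search_frame(camera, thing): "bbox" ([left, top, width, height] in pixels, round what is visible of it).
Readings, each from a call of its own:
- bot.read_clock(): time.
- bot.read_joint_positions(): joint angles.
- bot.read_joint_vel(): joint speeds.
- bot.read_joint_efforts(): joint torques, N m.
- bot.read_position(): TCP position.
- bot.read_tool_rot(): TCP orientation.
- bot.read_ft_force(): force on the tool from outside, world axes, zero at the start.
- bot.read_moment(): the same for the moment, N m.
- bot.read_gripper_width(): opening from 0.0 (shut) to 1.0 (fully open).
Only numpy, scipy, OpenCV 4.12 (cv2) and the standard library are available. Lean on these libraries where they do the work, as an engineer would, in place of code of your own. Each camera call takes 0.05 s, during which the arm holds its last target.

### The job

On the bench centres, wind the camshaft round until the lobe under the gauge stands with its nose squarely under the sprung follower, the follower at its full lift, and leave it standing there by itself with the hand off. Do not push the loose gauges and other things on the bench about.

Things in the scene. Friction and masses are not known exactly. Their poses are not given: they have to be found in the camera images.
- fixture: Bench centres fixed to the bench: grey-green cast bed 455 long, 150 wide, 40 high, headstock (180 high) and tailstock, a steel camshaft with four lobes between them. Origin: bench level under the headstock's middle. z up; y along the shaft, headstock to tailstock (bed y -45 to 410); x level across the bed, away from the robot. The shaft's axis is parallel to y, 140 above the origin.
- wheel_hub (a point): Centre of the handwheel's outer face, on the shaft's axis, y = -66 in the fixture's frame. Wheel 122 across. Spindle drag 0.15 N m (about 3 N at the grip); it turns endlessly either way and takes the camshaft with it. The carrier between the two is clamped at any angle, different each time, and does not slip: the grip's place does not tell where the lobe's nose points.
- axis_end (a point): Point on the shaft's axis, 140 above the bench, at y = -124 in the fixture's frame: centre of the circle of radius 48 in which grip_mid travels. Its axes are the fixture's.
- grip_mid (a point): Middle of the holding length of the handwheel's round black grip: 22 diameter, level, parallel to the shaft, 48 off its axis, reaching from y = -72 to -161 in the fixture's frame (this point -124). It spins freely on its pin: a hand that keeps its attitude can carry it right round; lowest point of the circle 92 above the bench. It starts on the robot's side. Its z points from the axis to the grip.
- follower (a joint): Lift of the sprung follower, m, upwards: 0 on its stop, 1 mm clear of the lobe's round back; 0.0100 is full lift, nose straight up (the roller beds in 1 mm). Only the lobe at y = 180 moves it, when its nose is within about 0.8 rad of up. Spring 7 N at rest, 14 N at full lift: it drives the shaft off dead centre to either side (up to 0.3 N m on the flanks, zero on the nose); drag holds only within about 0.15 rad.
- lobe_axis (a point): Point on the shaft's axis in the gauged lobe (24 wide, y = 180 in the fixture's frame): back radius 22, nose radius 9 about a point 25 off the axis (tip 34 off the axis), straight flanks. Near the nose the lift falls by 31 mm x (angle in rad) squared. The other lobes (at y = 135, 245, 285) point elsewhere and touch nothing.
- follower_tip (a point): Lowest point of the follower's steel roller (16 diameter, 11 wide, in a fork), straight above lobe_axis; 163 above the bench at rest, 173 at full lift.
- dial (a point): Middle of the gauge's round dial, 60 across, facing up, 270 above the bench over the follower. Its needle turns clockwise with the lift, one turn per 20. The dial's arm and a 22 column at x = 60, y = 180 in the fixture's frame carry it.
- vee_block_a: Loose steel V-block 50 x 70 x 44 high, on the robot's side of the bed; origin under its middle.
- vee_block_b: A second such V-block.
- ring_gauge: Loose steel ring 72 across, 24 high, on the robot's side of the bed; origin under its middle.
- calliper: Loose digital calliper 220 long along its y, 12 thick, on the robot's side of the bed; origin under its middle.
- screwdriver: Loose screwdriver 200 long along its x, lying beyond the grip's end; origin under its middle.
- gauge_case: Loose shut wooden gauge-block case 110 x 170 x 39 high, beyond the handwheel; origin under its middle.
- cleaner: Loose white bottle, 60 across and 160 high, standing beyond the bed; origin under its middle.

How it is judged:
At the end, for the whole second after the job is handed in: The follower stands still (under 1 mm/s) within 0.4 mm of its full lift of 10.0 mm (above 9.6 mm), held up by the lobe's nose alone (value of joint follower above 0.0096 m and velocity of joint follower between -0.001 and 0.001 m/s); the robot touches nothing.
It fails at once if a loose gauge or other thing on the bench is pushed more than 30 mm from its place (distance of any of vee_block_a, vee_block_b, ring_gauge, calliper, screwdriver, gauge_case, cleaner from where it was at the start of the episode above 0.03 m).
It also fails if it takes over 72 s, if anything falls off the work surface, if the arm or the gripper's body presses on something with over 40 N, if the wrist force passes 120 N, or if a joint passes its speed limit or range.

## Working session

There is one attempt and no reset: what is moved stays moved. The work goes in short steps, each a Python script; the robot and the scene stay as the last script left them, time stands still between calls to the robot, and variables do not carry over. Pictures are saved under pics/ and viewed, and the job is handed in when it is done.

```bash
ls; mkdir -p pics; python3 - <<'E'
from cell import bot
import cv2
for n in ["scene","side","wrist"]:
    im=bot.camera(n); cv2.imwrite(f"pics/{n}0.png",im[:,:,::-1])
    c=bot.calibration(n); print(n,{k:(v.round(4).tolist() if hasattr(v,'round') and hasattr(v,'tolist') else v) for k,v in c.items()})
print(bot.read_clock(),bot.read_position(),bot.read_tool_rot(),bot.grip_depth)
for n in ["scene","side"]:
  for t in ["wheel_hub","grip_mid","dial","follower","lobe_axis","fixture","calliper","screwdriver","gauge_case","vee_block_a","ring_gauge","cleaner"]:
    r=bot.search_frame(n,t); print(n,t,[(d["bbox"],round(d["confidence"],2)) for d in r[:2]])
print(bot.read_clock())
E
```

```text
pics
scene {'mtx': [[578.6644, 0.0, 312.2095], [0.0, 578.6644, 240.0675], [0.0, 0.0, 1.0]], 'k1': -0.012717858190944124, 'extrinsics': [[0.5368, 0.8437, -0.0018, -0.3544], [0.5597, -0.3577, -0.7476, -0.1418], [-0.6314, 0.4002, -0.6642, 1.8511], [0.0, 0.0, 0.0, 1.0]]}
side {'mtx': [[440.9418, 0.0, 323.7881], [0.0, 440.9418, 241.6961], [0.0, 0.0, 1.0]], 'k1': -0.09180261849747708, 'extrinsics': [[-0.872, -0.4894, 0.014, 0.5071], [-0.3623, 0.6258, -0.6908, 0.2945], [0.3293, -0.6074, -0.723, 1.058], [0.0, 0.0, 0.0, 1.0]]}
wrist {'mtx': [[384.7657, 0.0, 317.6244], [0.0, 384.7657, 239.6901], [0.0, 0.0, 1.0]], 'k1': 0.016440426515736413, 'hand_eye': [[1.0, -0.0002, 0.0002, -0.0003], [-0.0002, -0.2957, 0.9553, -0.1791], [-0.0002, -0.9553, -0.2957, 0.0745], [0.0, 0.0, 0.0, 1.0]]}
0.15 [ 0.1634145  -0.52466013  0.19437257] [ 0.56981256 -0.56915493  0.41949103 -0.41881211] 0.0187
scene wheel_hub [([218.1, 203.0, 226.5, 131.3], 0.63)]
scene grip_mid [([218.8, 229.2, 194.5, 71.1], 0.76), ([327.9, 228.8, 26.3, 20.2], 0.59)]
scene dial [([224.6, 203.2, 221.1, 131.4], 0.75)]
scene follower [([354.5,
[... 533 characters left out ...]
7], 0.29)]
side grip_mid [([235.8, 207.0, 148.9, 118.6], 0.61)]
side dial [([196.7, 207.3, 185.0, 189.1], 0.84)]
side follower [([278.2, 266.9, 7.0, 5.7], 0.47)]
side lobe_axis [([308.6, 331.5, 31.1, 43.2], 0.71), ([195.4, 204.2, 185.8, 192.1], 0.67)]
side fixture [([194.6, 207.1, 187.9, 189.2], 0.8)]
side calliper [([199.3, 205.8, 182.5, 194.5], 0.65), ([224.8, 373.4, 93.9, 75.5], 0.64)]
side screwdriver [([369.1, 211.8, 40.3, 37.6], 0.64), ([196.1, 206.9, 185.0, 189.4], 0.63)]
side gauge_case []
side vee_block_a [([308.1, 333.9, 33.0, 39.1], 0.88), ([364.1, 276.6, 34.8, 35.0], 0.58)]
side ring_gauge [([340.4, 312.7, 28.0, 30.6], 0.69)]
side cleaner [([255.6, 224.4, 22.2, 49.0], 0.81)]
1.35
```

View pics/scene0.png

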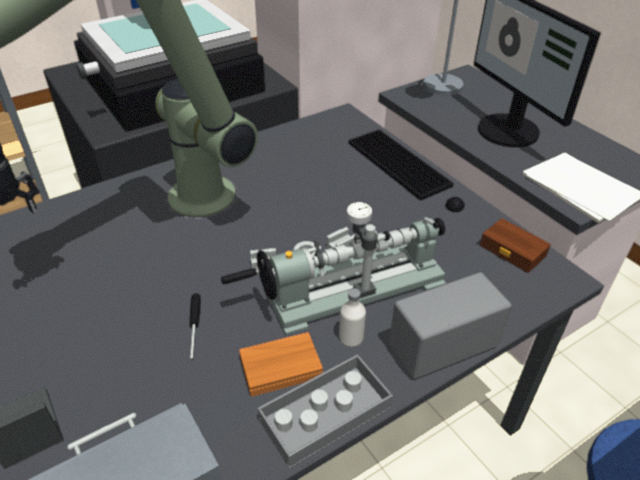

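View pics/side0.png

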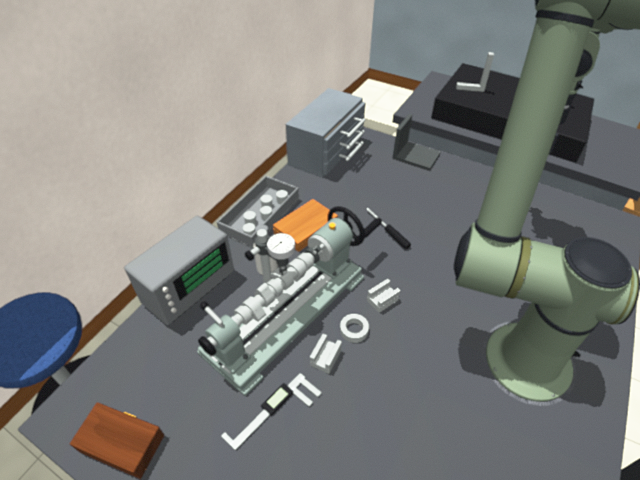

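View pics/wrist0.png

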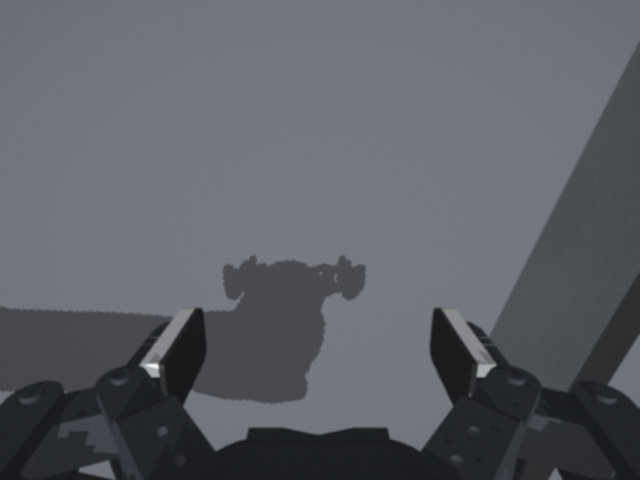

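```bash
python3 - <<'E'
import cv2
a=cv2.imread('pics/scene0.png')[195:405,170:460]; cv2.imwrite('pics/scene0z.png',cv2.resize(a,(800,579),interpolation=cv2.INTER_CUBIC))
a=cv2.imread('pics/side0.png')[195:405,180:420]; cv2.imwrite('pics/side0z.png',cv2.resize(a,(685,600),interpolation=cv2.INTER_CUBIC))
E
```

```text
(no output)
```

View pics/scene0z.png

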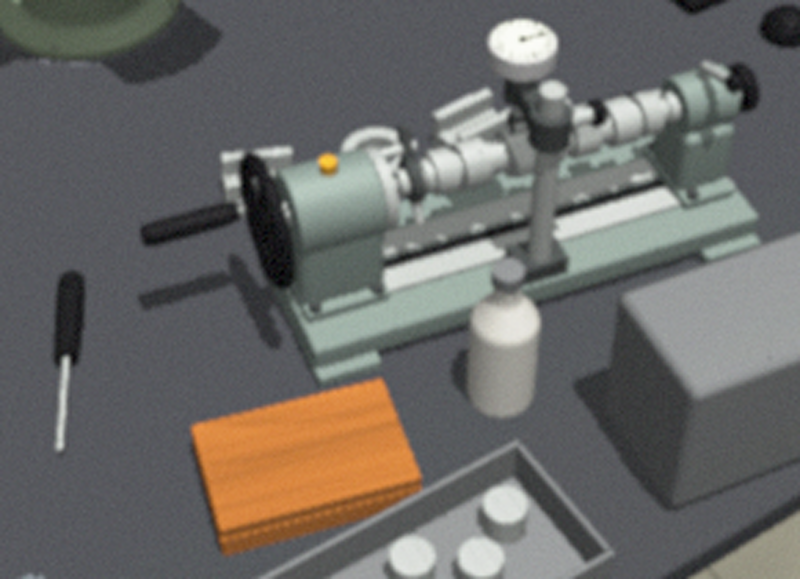

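View pics/side0z.png

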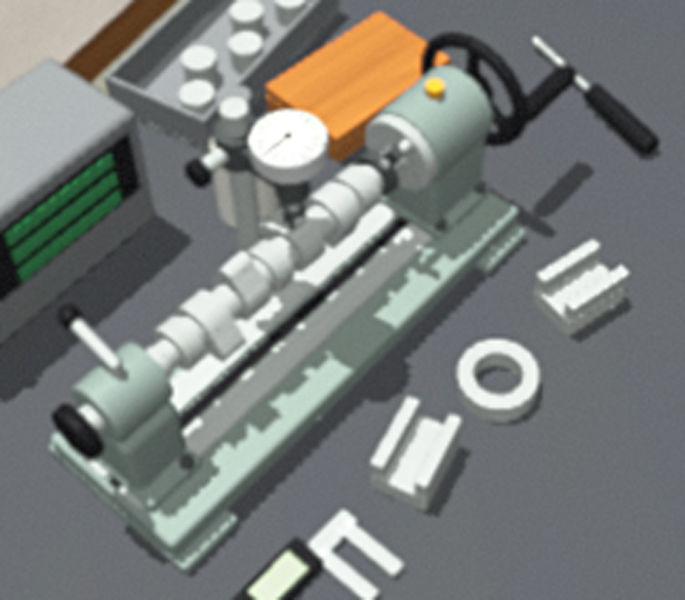

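The scene shows the dial at about (359,211), the wheel at (267,275) and the grip reaching left to (223,280), with the screwdriver beyond it at (195,325). In the side view the dial is at (281,244). Next I fit the fixture pose from both views.

```bash
cat > h.py <<'E'
from cell import bot
import numpy as np, cv2
from scipy.optimize import least_squares
from scipy.spatial.transform import Rotation as R
C={n:bot.calibration(n) for n in ["scene","side","wrist"]}
def projE(n,P,E):
    P=np.atleast_2d(P); c=C[n]
    q=P@E[:3,:3].T+E[:3,3]
    s=q[:,:2]/q[:,2:]; s=s*(1+c["k1"]*(s**2).sum(1,keepdims=True))
    return s@c["mtx"][:2,:2].T+c["mtx"][:2,2]
def proj(n,P): return projE(n,P,np.array(C[n]["extrinsics"]))
def fx(p,P):
    P=np.atleast_2d(P); c,s=np.cos(p[2]),np.sin(p[2])
    return np.c_[p[0]+c*P[:,0]-s*P[:,1], p[1]+s*P[:,0]+c*P[:,1], P[:,2]]
for k in C: C[k]={a:np.array(b) for a,b in C[k].items()}
E
cat > fit.py <<'E'
from h import *
Z=lambda u,v:(170+u*.3625,195+v*.3625)
S=lambda u,v:(180+u*.3504,195+v*.35)
ob=[("scene",(0,.18,.27),Z(522,43)),("side",(0,.18,.27),S(288,140)),
("scene",(.075,-.045,.04),Z(318,352)),("scene",(.075,.41,.04),Z(757,212)),
("side",(-.075,.41,.04),S(183,545)),("side",(.075,.41,.04),S(55,440)),("side",(-.075,-.045,.04),S(520,212)),
("scene",(0,-.066,.14),Z(268,220)),("side",(0,-.066,.14),S(473,88))]
ge=[("scene",Z(148,234)),("side",S(570,78))]
def f(p):
    r=[ (proj(n,fx(p,P))[0]-uv) for n,P,uv in ob]
    G=fx(p,[(0.048*np.cos(p[3]),-.161,.14+.048*np.sin(p[3]))])
    r+=[0.7*(proj(n,G)[0]-uv) for n,uv in ge[:1]]
    return np.concatenate(r)
s=least_squares(f,[.5,0,0,np.pi],loss='soft_l1'); print(s.x, s.cost); print(f(s.x).reshape(-1,2).round(1))
np.save('fix.npy',s.x)
p=s.x
ims={n:cv2.imread(f'pics/{n}0.png') for n in("scene","side")}
th=np.linspace(0,6.283,25)
pts=[(0,y/1000,.14) for y in range(-66,400,30)]+[(.061*np.cos(t),-.06,.14+.061*np.sin(t)) for t in th]+[(a,b,.04) for a in(-.075,.075) for b in np.linspace(-.045,.41,10)]+[(.03*np.cos(t),.18+.03*np.sin(t),.27) for t in th]+[(.048*np.cos(p[3]),y,.14+.048*np.sin(p[3])) for y in np.linspace(-.161,-.072,8)]
for n,(x0,y0,w,h) in {"scene":(170,195,290,210),"side":(180,195,240,210)}.items():
    im=cv2.resize(ims[n][y0:y0+h,x0:x0+w],None,fx=2.75,fy=2.75,interpolation=2)
    for u,v in proj(n,fx(p,pts)): cv2.circle(im,(int((u-x0+.5)*2.75),int((v-y0+.5)*2.75)),2,(0,0,255),-1)
    cv2.imwrite(f'pics/{n}_fit.png',im)
E
python3 fit.py
```

```text
[ 5.62001943e-01 -1.42546037e-03 -1.69148798e-01  3.53544254e+00] 12.638563723886895
[[ 0.2 -2.3]
 [ 0.4 -0.7]
 [-0.4  0.2]
 [ 0.8 -0.4]
 [-2.5  3.1]
 [-2.   1.2]
 [-0.1 -1.2]
 [-3.   1.1]
 [ 1.  -0.3]
 [-1.6  0.2]]
```

View pics/scene_fit.png

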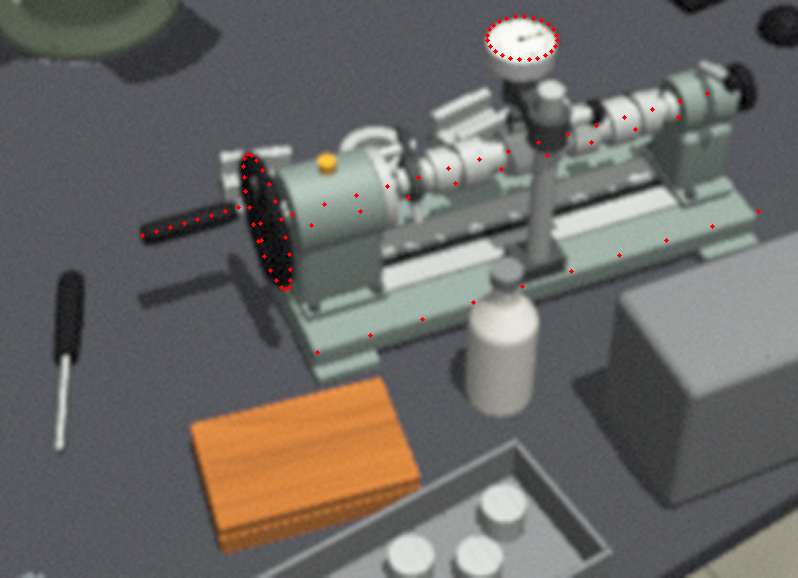

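View pics/side_fit.png

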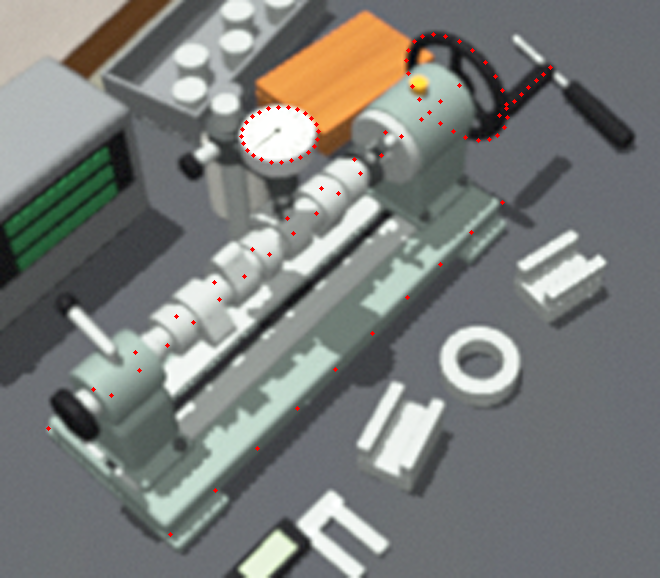

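```bash
cat >> h.py <<'E'
import os
if os.path.exists('fix.npy'):
    p=np.load('fix.npy')
    F=np.array([[np.cos(p[2]),-np.sin(p[2]),0],[np.sin(p[2]),np.cos(p[2]),0],[0,0,1]])
def quat(sgn):
    x=sgn*F[:,0]; y=np.array([0,0,-1.]); z=np.cross(x,y)
    q=R.from_matrix(np.c_[x,y,z]).as_quat(); return q[[3,0,1,2]]
def tcp(th,dr=0,dz=0,c=(0,0)):
    """TCP for grip angle th (about fixture axis, from +x toward +z)"""
    return fx(p,[(c[0]+.048*np.cos(th),-.124,.14+c[1]+.048*np.sin(th)-bot.grip_depth+dz)])[0]
def save(n,name,crop=None,s=1):
    im=bot.camera(n)[:,:,::-1]
    if crop is not None: x,y,w,h=crop; im=im[y:y+h,x:x+w]
    im=cv2.resize(np.ascontiguousarray(im),None,fx=s,fy=s,interpolation=2); cv2.imwrite(f'pics/{name}.png',im); return im
E
python3 - <<'E'
from h import *
print(bot.read_joint_positions())
for s in(1,-1):
  for dz in (.1,0):
    print(s,dz,tcp(p[3],dz=dz),bot.solve_ik(tcp(p[3],dz=dz),quat(s)))
  for th in np.arange(0,6.28,1.57): print(np.round(bot.solve_ik(tcp(th),quat(s)),2))
E
```

```text
[-1.40321044e+00  3.26206719e-01 -1.92601877e-01  1.05200857e+00
 -2.60087925e-05  1.43658482e+00]
1 0.1 [ 0.49743491 -0.11619396  0.20288017] [-0.37405556  0.24842923 -0.2793917   1.0429754   0.          1.36588957]
1 0 [ 0.49743491 -0.11619396  0.10288017] [-0.37405556  0.33895715 -0.43018047  0.80165871  0.          1.36588957]
[-0.34  0.48 -0.16  0.94  0.    1.4 ]
[-0.36  0.35 -0.22  1.    0.    1.38]
[-0.38  0.31 -0.41  0.84  0.    1.36]
[-0.36  0.45 -0.35  0.78  0.    1.38]
-1 0.1 [ 0.49743491 -0.11619396  0.20288017] [-0.37405556  0.24842923 -0.2793917   1.0429754   0.         -1.77570309]
-1 0 [ 0.49743491 -0.11619396  0.10288017] [-0.37405556  0.33895715 -0.43018047  0.80165871  0.         -1.77570309]
[-0.34  0.48 -0.16  0.94  0.   -1.74]
[-0.36  0.35 -0.22  1.    0.   -1.76]
[-0.38  0.31 -0.41  0.84  0.   -1.78]
[-0.36  0.45 -0.35  0.78  0.   -1.76]
```

```bash
python3 - <<'E'
from h import *
bot.move_pose(tcp(p[3],dz=.11),quat(1))
print(bot.read_clock(),bot.read_position(),tcp(p[3],dz=.11),bot.read_ft_force())
pos=np.array(bot.read_position()); q=np.array(bot.read_tool_rot())
im=save("wrist","w1")
T=np.eye(4); T[:3,:3]=R.from_quat(q[[1,2,3,0]]).as_matrix(); T[:3,3]=pos
E=np.linalg.inv(T@C["wrist"]["hand_eye"])
for y in(-.161,-.124,-.072):
  for u,v in projE("wrist",fx(p,[(.048*np.cos(p[3]),y,.14+.048*np.sin(p[3]))]),E):
    print(u,v); cv2.circle(im,(int(u),int(v)),3,(0,0,255),-1)
cv2.imwrite('pics/w1.png',im)
E
```

```text
3.2583 [ 0.49732856 -0.11705679  0.21283656] [ 0.49743491 -0.11619396  0.21288017] [-0.25281718 -0.15084574 -0.28851165]
318.018125664029 273.7322254221278
317.9497009291782 226.49807474815793
317.84420853640785 153.44415858229647
```

View pics/w1.png

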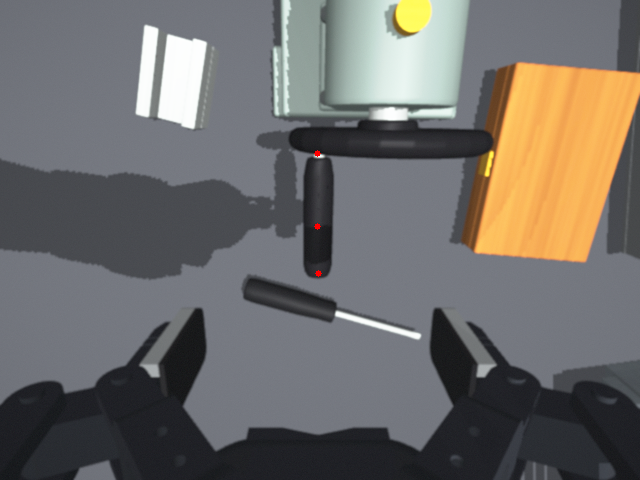

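The wrist view puts the predicted grip points on the grip itself, at (318,154) to (318,274). The pose is good, so I descend, grip it and read the dial.

```bash
python3 - <<'E'
from h import *
bot.move_linear(tcp(p[3]),speed=.12,until_force=15)
bot.set_gripper(0.0,grasp_force=40)
print(bot.read_clock(),bot.read_gripper_width(),bot.read_ft_force(),bot.read_position()-tcp(p[3]))
save("scene","s2",(330,190,60,45),12)
save("side","d2",(250,222,60,45),12)
E
```

```text
5.1417 0.0004707635941484168 [0.94674636 0.01493966 0.36791133] [-3.57057054e-05  8.01831835e-06 -4.20240191e-05]
```

View pics/s2.png

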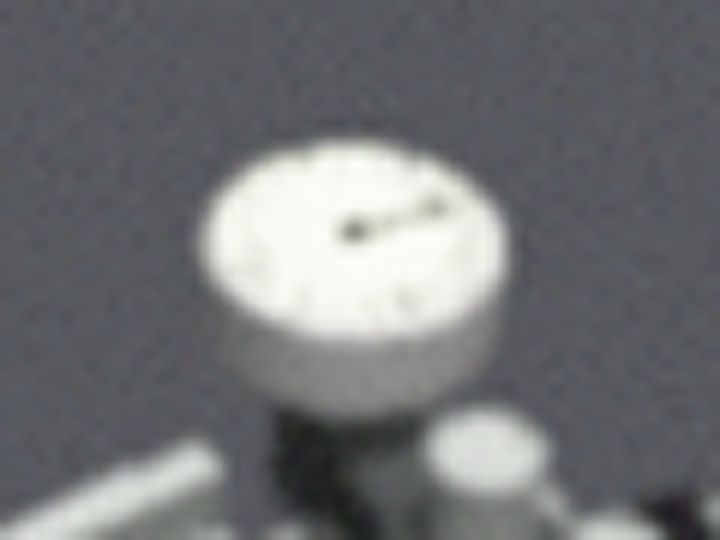

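View pics/d2.png

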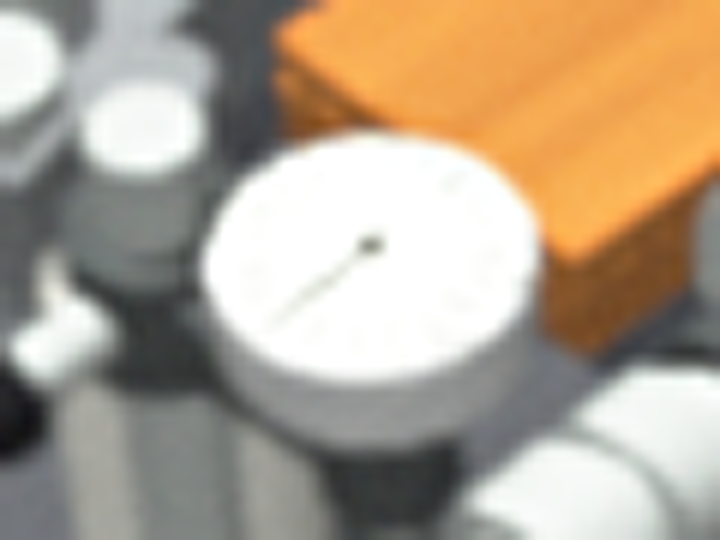

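The gauge needle is clear in both views, but the gripper reads fully shut, so it missed the grip. I look through the wrist camera.

```bash
python3 - <<'E'
from h import *
print(bot.read_gripper_width(), bot.read_position())
save("wrist","w3"); save("side","sd3",(300,170,140,120),5); save("scene","sc3",(200,180,140,120),5)
E
```

```text
-0.002740129199022938 [ 0.49744329 -0.1161942   0.10286493]
```

View pics/w3.png

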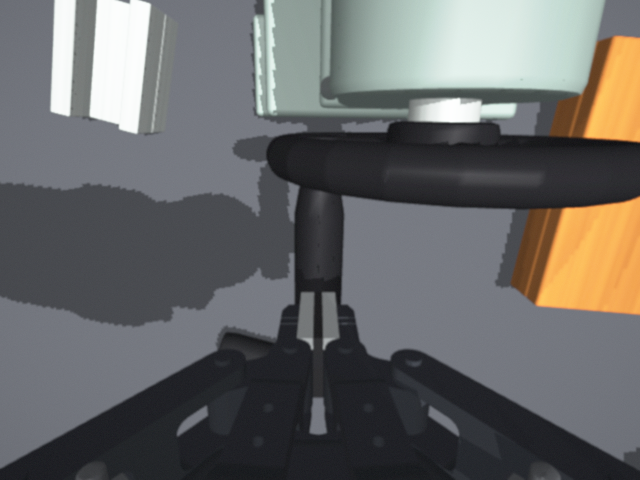

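View pics/sd3.png

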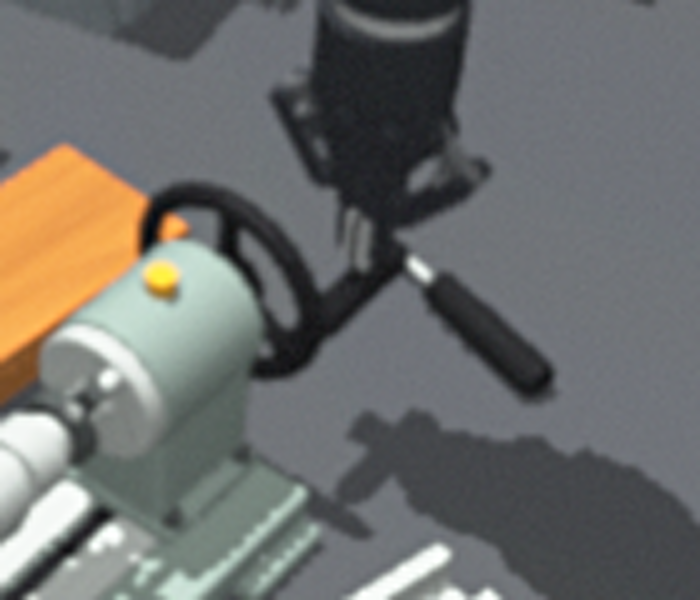

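View pics/sc3.png

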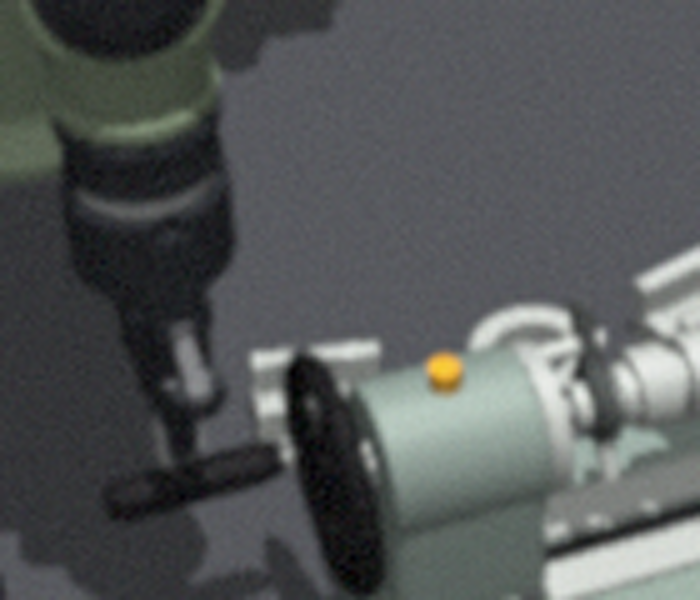

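```bash
python3 - <<'E'
from h import *
for th in np.arange(3.3,4.3,.1):
    G=fx(p,[(.048*np.cos(th),y,.14+.048*np.sin(th)) for y in(-.161,-.072)])
    print(th.round(2),proj("scene",G).round(1).tolist(),proj("side",G).round(1).tolist(),G[0].round(3))
G=bot.read_position()[None]; print("tcp",proj("scene",G),proj("side",G))
E
```

```text
3.3 [[220.5, 276.1], [255.6, 266.1]] [[380.9, 216.7], [362.2, 234.3]] [ 0.488 -0.152  0.132]
3.4 [[220.8, 277.7], [255.9, 267.7]] [[380.4, 217.8], [361.8, 235.4]] [ 0.489 -0.152  0.128]
3.5 [[221.2, 279.5], [256.2, 269.4]] [[379.8, 218.7], [361.2, 236.3]] [ 0.491 -0.153  0.123]
3.6 [[221.6, 281.3], [256.5, 271.2]] [[379.1, 219.6], [360.5, 237.1]] [ 0.492 -0.153  0.119]
3.7 [[222.1, 283.1], [257.0, 273.0]] [[378.2, 220.3], [359.7, 237.8]] [ 0.495 -0.153  0.115]
3.8 [[222.6, 285.0], [257.4, 274.9]] [[377.3, 220.9], [358.7, 238.4]] [ 0.497 -0.154  0.111]
3.9 [[223.1, 286.9], [257.9, 276.8]] [[376.2, 221.3], [357.7, 238.8]] [ 0.501 -0.154  0.107]
4.0 [[223.6, 288.8], [258.5, 278.6]] [[375.1, 221.6], [356.6, 239.1]] [ 0.504 -0.155  0.104]
4.1 [[224.2, 290.7], [259.0, 280.5]] [[373.9, 221.8], [355.4, 239.2]] [ 0.508 -0.155  0.101]
4.2 [[224.8, 292.6], [259.6, 282.3]] [[372.6, 221.8], [354.1, 239.1]] [ 0.512 -0.156  0.098]
tcp [[236.71842642 281.25938811]] [[371.40274754 231.03575208]]
```

```bash
python3 - <<'E'
from h import *
H=C["wrist"]["hand_eye"]; E=np.linalg.inv(H)
for q in [(0,0,0),(0,-.0187,0),(0,0,.011),(0,-.0187,.011),(0,-.04,.011),(0.011,-.0187,.03),(0,0,-.04)]: print(q,projE("wrist",[q],E).round(0))
for n in("scene","side"):
  e=C[n]["extrinsics"]; print(n,-e[:3,:3].T@e[:3,3])
pos=bot.read_position();print(pos)
im=cv2.imread('pics/w3.png')[180:440,190:450]; cv2.imwrite('pics/w3z.png',cv2.resize(im,(600,600),interpolation=2))
E
```

```text
(0, 0, 0) [[320. 277.]]
(0, -0.0187, 0) [[320. 293.]]
(0, 0, 0.011) [[320. 257.]]
(0, -0.0187, 0.011) [[320. 271.]]
(0, -0.04, 0.011) [[320. 291.]]
(0.011, -0.0187, 0.03) [[345. 230.]]
(0, 0, -0.04) [[319. 347.]]
scene [ 1.43833181 -0.49259711  1.12285065]
side [0.20049879 0.70646671 0.96117379]
[ 0.49742548 -0.11617377  0.10285683]
```

View pics/w3z.png

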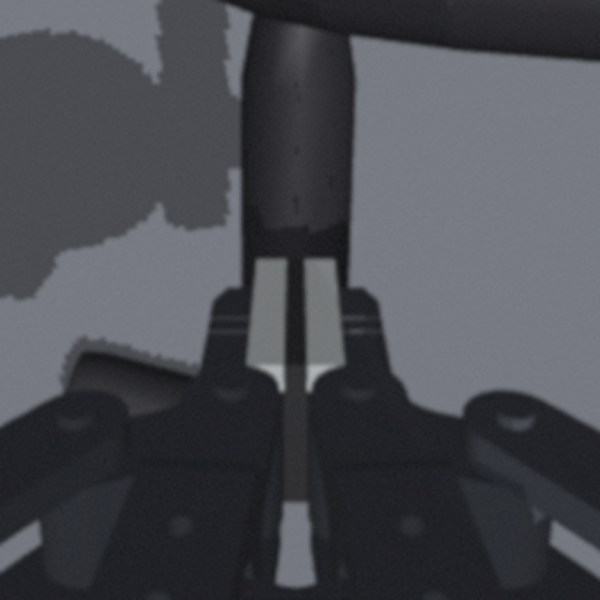

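```bash
python3 - <<'E'
from h import *
bot.move_linear(tcp(p[3],dz=.05),speed=.15)
print(bot.read_clock(),bot.read_gripper_width(),bot.read_ft_force(),bot.read_position())
save("wrist","w4"); save("side","sd4",(300,170,140,120),5)
im=cv2.imread('pics/w4.png')[180:440,190:450]; a=cv2.resize(im,(600,600),interpolation=2)
save("scene","sc4",(200,180,140,120),5)
cv2.imwrite('pics/w4z.png',a)
E
```

```text
5.875 0.0007164317942415052 [ 0.25561838 -0.12825106 -0.53885427] [ 0.49751159 -0.11624019  0.15272198]
```

View pics/w4z.png

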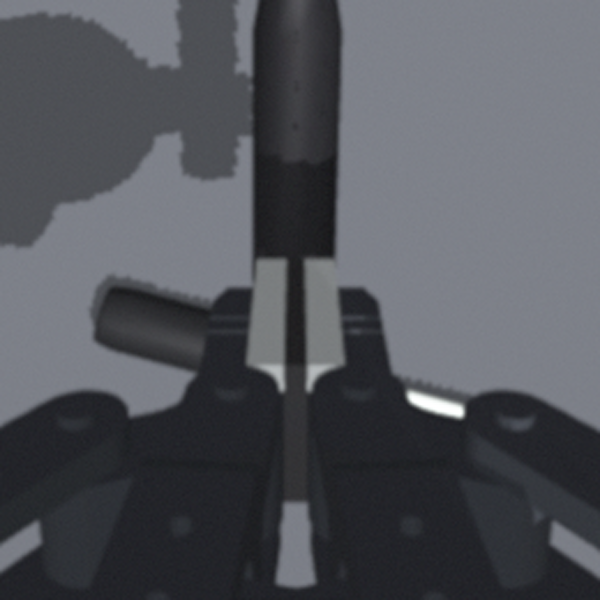

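View pics/sc4.png

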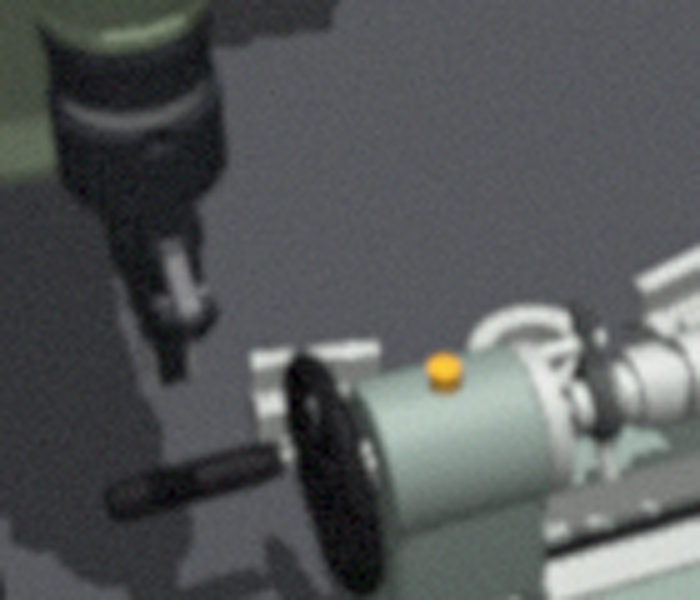

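View pics/sd4.png

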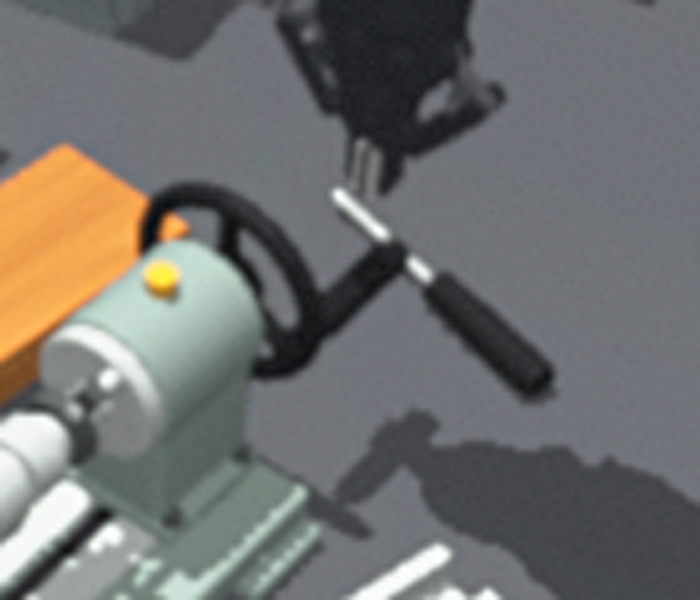

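```bash
python3 - <<'E'
from h import *
t=bot.read_position()
H=C["wrist"]["hand_eye"]; E=np.linalg.inv(H)
for d in np.arange(0,.051,.01):
    P=(t+[0,0,d])[None]
    print(d.round(3),((proj("scene",P)[0]-[200,180])*5).round(),((proj("side",P)[0]-[300,170])*5).round(), [((projE("wrist",[(0.004,-d,z)],E)[0]-[190,180])*2.31).round() for z in(.011,0,-.011)])
E
python3 - <<'E'
import cv2
im=cv2.imread('pics/scene0.png')
a=cv2.imread('pics/side0.png')
E
```

```text
0.0 [174. 434.] [367. 242.] [array([318., 177.]), array([318., 225.]), array([317., 271.])]
0.01 [172. 419.] [368. 228.] [array([319., 194.]), array([319., 244.]), array([318., 292.])]
0.02 [170. 404.] [370. 214.] [array([321., 213.]), array([320., 265.]), array([320., 315.])]
0.03 [169. 388.] [372. 200.] [array([322., 233.]), array([322., 288.]), array([321., 341.])]
0.04 [167. 373.] [374. 186.] [array([324., 257.]), array([323., 314.]), array([323., 370.])]
0.05 [165. 357.] [376. 172.] [array([326., 283.]), array([325., 344.]), array([324., 403.])]
```

All three views agree that the real fingertips end about 37 mm behind the reported TCP, so the first close was above the grip. I go deeper, guarded by force.

```bash
python3 - <<'E'
from h import *
bot.set_gripper(0.7)
r=bot.move_linear(tcp(p[3],dz=-.034),speed=.1,until_force=8)
print(r,bot.read_position(),tcp(p[3],dz=-.034))
bot.set_gripper(0.0,grasp_force=40)
print(bot.read_clock(),bot.read_gripper_width(),bot.read_ft_force(),bot.read_moment(),bot.read_position())
save("wrist","w5"); save("side","sd5",(300,170,140,120),5)
E
```

```text
False [ 0.49796346 -0.11638434  0.06939144] [ 0.49743491 -0.11619396  0.06888017]
8.0417 0.24267450201102275 [-0.31374586  0.0545579   3.14351657] [-0.0069705   0.10493404 -0.12582037] [ 0.49765939 -0.11632785  0.06927889]
```

View pics/w5.png

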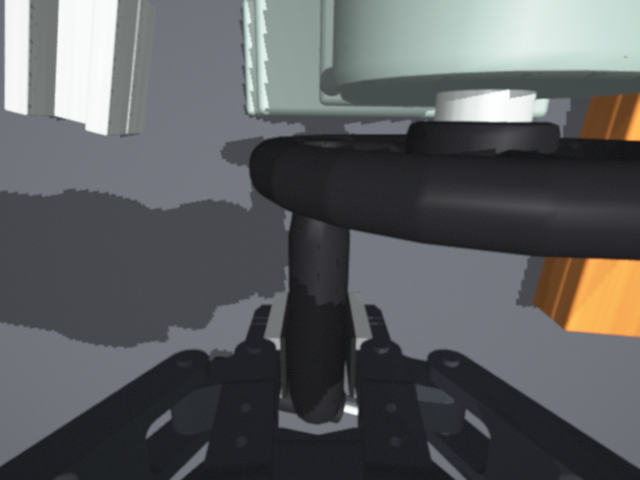

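View pics/sd5.png

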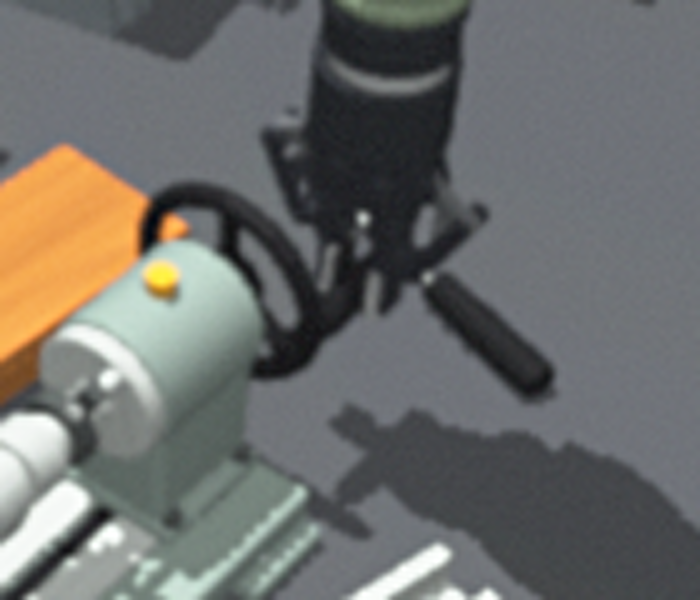

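Gripped, with width 0.243 (about 21 mm). The wrist view shows the grip between the pads at (318,370). Next I wind it over the top, reading the needle as I go.

```bash
cat > needle.py <<'E'
from h import *
def rect(n,im,s=8,half=.03,hc=None):
    N=int(2*half*1000*s); g=(np.arange(N)/s/1000-half)
    X,Y=np.meshgrid(g,-g)  # image right=+x_f, up=+y_f
    P=fx(p,np.c_[X.ravel(),.18+Y.ravel(),np.full(X.size,.27)])
    uv=proj(n,P).astype(np.float32).reshape(N,N,2)
    if hc is not None: uv=uv+np.float32(hc)
    return cv2.remap(im,uv[...,0],uv[...,1],cv2.INTER_CUBIC)
def align(n,im):
    # darkest hub spot near predicted centre -> pixel shift
    c=proj(n,fx(p,[(0,.18,.27)]))[0]
    g=im.astype(np.float32).mean(2)
    r=5; x,y=np.round(c).astype(int); w=255-cv2.GaussianBlur(g,(0,0),.8)[y-r+2:y+r-1,x-r:x+r+1]
    _,_,_,m=cv2.minMaxLoc(w); mx,my=m
    sub=w[max(my-1,0):my+2,max(mx-1,0):mx+2]; sub=sub-sub.min()
    yy,xx=np.mgrid[max(my-1,0):max(my-1,0)+sub.shape[0],max(mx-1,0):max(mx-1,0)+sub.shape[1]]
    return np.array([x-r+(xx*sub).sum()/sub.sum(), y-r+2+(yy*sub).sum()/sub.sum()])-c
def read(n,name=None,k=1):
    im=np.mean([bot.camera(n) for _ in range(k)],0).astype(np.float32)[:,:,::-1].copy()
    d=align(n,im)
    q=rect(n,im,hc=d).mean(2)
    N=q.shape[0]; th=np.deg2rad(np.arange(0,360,1.)); rr=np.linspace(.006,.019,40)
    prof=np.array([cv2.remap(q.astype(np.float32),(N/2+rr*8000*np.cos(t)).astype(np.float32)[None],(N/2-rr*8000*np.sin(t)).astype(np.float32)[None],1).mean() for t in th])
    pr=np.real(np.fft.ifft(np.fft.fft(prof)*np.fft.fft(np.exp(-.5*((np.arange(360)+180)%360-180)**2/16.)/10)))
    i=pr.argmin()
    if name:
        o=cv2.resize(np.clip(q,0,255).astype(np.uint8),None,fx=.8,fy=.8); cv2.imwrite(f'pics/{name}.png',o)
    return i,round(np.median(pr)-pr.min(),1),d.round(1).tolist()
E
python3 - <<'E'
from needle import *
for n in("scene","side"): print(n,read(n,"r_"+n))
a=np.hstack([cv2.imread(f'pics/r_{n}.png') for n in("scene","side")]); cv2.imwrite('pics/r0.png',a)
E
```

```text
scene (np.int64(90), np.float64(41.0), [-0.2, 0.4])
side (np.int64(90), np.float64(22.0), [-1.1, -1.3])
```

View pics/r0.png

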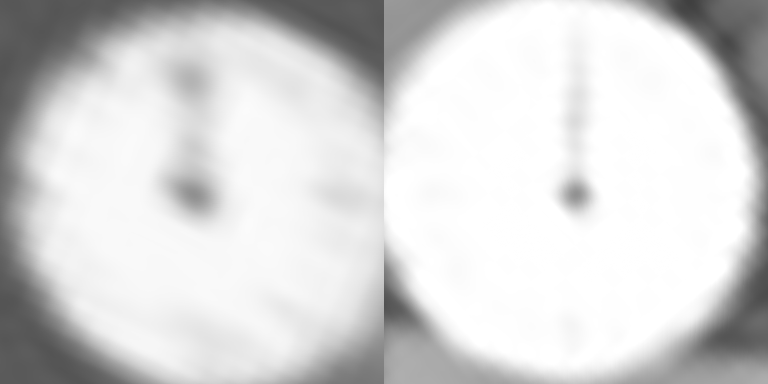

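The needle reads exactly 90° (lift 0) in both rectified views, so the reader works. Now winding.

```bash
cat >> needle.py <<'E'
DZ=-.034
def lift(n,k=1):
    i,c,_=read(n,k=k); l=((90-i)%360)/18.; return (round(l if l<15 else l-20,2),c)
def wind(a,b,step=.2,speed=.1,look=True,stopon=None):
    m=max(1,int(np.ceil(abs(b-a)/step)))
    for t in np.linspace(a,b,m+1)[1:]:
        bot.move_linear(tcp(t,dz=DZ),speed=speed)
        f=bot.read_ft_force()
        if look:
            L=lift("scene"),lift("side"); print(round(t,3),"F",np.round(F.T@f,1),L,round(bot.read_clock(),2),flush=True)
            if stopon and (stopon(L)): return t
        if np.linalg.norm(f)>50: print("force!",f); return t
    return b
E
python3 - <<'E'
from needle import *
print(wind(p[3],p[3]-1.6,stopon=lambda L:L[0][0]>1 and L[1][0]>1), bot.read_gripper_width())
E
```

```text
3.335 F [-2.4 -0.7  2.4] ((np.float64(0.0), np.float64(40.7)), (np.float64(0.0), np.float64(22.2))) 8.59
3.135 F [-5.3 -1.   1.8] ((np.float64(0.0), np.float64(40.3)), (np.float64(0.0), np.float64(22.0))) 8.94
2.935 F [-8.7 -1.5  3.2] ((np.float64(0.0), np.float64(41.5)), (np.float64(0.0), np.float64(21.7))) 9.29
2.735 F [-10.8  -1.2   6.8] ((np.float64(0.06), np.float64(41.1)), (np.float64(0.0), np.float64(22.0))) 9.64
2.535 F [-13.6  -1.7  10.6] ((np.float64(0.06), np.float64(41.0)), (np.float64(0.0), np.float64(21.9))) 9.99
2.335 F [-17.6  -2.1  16.1] ((np.float64(0.0), np.float64(40.8)), (np.float64(0.0), np.float64(21.9))) 10.34
2.135 F [-20.3  -2.1  22.7] ((np.float64(0.0), np.float64(40.8)), (np.float64(0.0), np.float64(21.8))) 10.69
1.935 F [-14.8   0.   30.3] ((np.float64(0.0), np.float64(41.5)), (np.float64(0.0), np.float64(22.2))) 11.04
1.9354425424498989 0.23964930960890665
```

```bash
python3 - <<'E'
from needle import *
t=p[3]-1.6
for dz in (.0015,.003,.0045):
    bot.move_linear(tcp(t,dz=DZ+dz),speed=.05); print(dz,np.round(F.T@bot.read_ft_force(),1),bot.read_clock())
E
```

```text
0.0015 [-9.1 -1.8 19.7] 11.2917
0.003 [-6.2 -1.1 11.7] 11.5417
0.0045 [-3.7 -2.6  5.5] 11.7917
```

```bash
cat >> needle.py <<'E'
DZ=-.034
def wind2(a,b,c,step=.2,speed=.12,look=("scene","side"),stopon=None,k=1):
    c=np.array(c,float); m=max(1,int(np.ceil(abs(b-a)/step)))
    for t in np.linspace(a,b,m+1)[1:]:
        bot.move_linear(tcp(t,dz=DZ,c=c),speed=speed)
        f=F.T@bot.read_ft_force(); u=np.array([np.cos(t),np.sin(t)]); fr=f[0]*u[0]+f[2]*u[1]; ft=-f[0]*u[1]+f[2]*u[0]
        L=[float(lift(n,k)[0]) for n in look]
        print(round(t,3),"F",np.round(f,1),"rad %.1f tan %.1f"%(fr,ft),L,np.round(c*1e3,2),round(bot.read_clock(),2),flush=True)
        c=c+np.clip(fr*1e-4,-.0008,.0008)*u
        if stopon and stopon(L): break
        if np.linalg.norm(f)>50: print("force!"); break
    np.save('state.npy',[t,*c]); return t,c
E
python3 - <<'E'
from needle import *
t=p[3]-1.6
wind2(t,t-2.2,(0,.0045),stopon=lambda L:min(L)>1)
print(bot.read_gripper_width())
E
```

```text
1.735 F [ 0.2 -4.2  2. ] rad 2.0 tan -0.5 [0.0, 0.0] [0.  4.5] 12.14
1.535 F [ 1.7 -5.7 -1.3] rad -1.2 tan -1.7 [0.06, 0.0] [-0.03  4.7 ] 12.49
1.335 F [ 1.4 -5.9 -1.4] rad -1.0 tan -1.6 [0.06, 0.0] [-0.04  4.57] 12.84
1.135 F [ 1.5 -6.4 -3.1] rad -2.2 tan -2.6 [0.06, 0.0] [-0.06  4.48] 13.19
0.935 F [ 1.1 -6.3 -3.6] rad -2.2 tan -3.0 [0.0, 0.0] [-0.15  4.27] 13.54
0.735 F [ 0.9 -6.  -3.1] rad -1.4 tan -2.9 [0.0, 0.0] [-0.28  4.1 ] 13.89
0.535 F [ 1.3 -6.8 -4.3] rad -1.1 tan -4.3 [0.0, 0.0] [-0.39  4.  ] 14.24
0.335 F [ 0.9 -6.5 -2.7] rad -0.0 tan -2.9 [0.06, 0.0] [-0.48  3.95] 14.59
0.135 F [-1.5 -6.9 -3.6] rad -2.0 tan -3.3 [0.06, 0.0] [-0.48  3.95] 14.94
-0.065 F [-1.1 -7.1 -3.3] rad -0.9 tan -3.4 [0.0, 0.0] [-0.68  3.92] 15.29
-0.265 F [-2.  -6.9 -3. ] rad -1.1 tan -3.4 [0.06, 0.0] [-0.77  3.92] 15.64
0.24072530882977541
```

```bash
python3 - <<'E'
from needle import *
t,*c=np.load('state.npy')
wind2(t,-3.2,c,stopon=lambda L:min(L)>1)
print(bot.read_gripper_width())
E
```

```text
-0.46 F [-1.8 -6.3 -3.7] rad -0.0 tan -4.1 [0.06, 0.0] [-0.88  3.95] 15.99
-0.656 F [-2.7 -6.4  2.1] rad -3.4 tan 0.0 [1.83, 1.78] [-0.88  3.95] 16.34
0.24164349271803703
```

```bash
python3 - <<'E'
from needle import *
t,*c=np.load('state.npy')
t,c=wind2(t,-1.05,c,step=.1,speed=.08)
t,c=wind2(t,-2.0,c,step=.06,speed=.06,stopon=lambda L:False)
E
```

```text
-0.754 F [-1.9 -6.8  5.7] rad -5.3 tan 2.9 [2.83, 2.72] [-1.15  4.16] 16.69
-0.853 F [ 1.  -5.2  7. ] rad -4.6 tan 5.3 [4.17, 4.06] [-1.54  4.53] 17.04
-0.951 F [ 3.2 -4.9  7. ] rad -3.9 tan 6.7 [5.56, 5.56] [-1.84  4.87] 17.39
-1.05 F [ 6.3 -5.3  4.3] rad -0.6 tan 7.6 [6.94, 7.11] [-2.06  5.19] 17.74
-1.109 F [ 8.  -5.4  1.9] rad 1.9 tan 8.1 [7.83, 7.94] [-2.09  5.23] 18.09
-1.169 F [ 7.6 -4.9  1.3] rad 1.8 tan 7.5 [8.89, 8.83] [-2.01  5.07] 18.44
-1.228 F [ 7.2 -5.5 -1.5] rad 3.8 tan 6.3 [9.67, 9.5] [-1.94  4.91] 18.79
-1.288 F [ 3.8 -5.2  0.3] rad 0.8 tan 3.7 [9.94, 9.89] [-1.81  4.55] 19.14
-1.347 F [ 2.9 -5.8 -0.3] rad 0.9 tan 2.7 [9.72, 9.67] [-1.79  4.47] 19.49
-1.406 F [ 0.3 -5.9  1.1] rad -1.1 tan 0.5 [9.06, 9.11] [-1.77  4.38] 19.84
-1.466 F [-1.1 -5.5  1.1] rad -1.2 tan -1.0 [8.11, 8.11] [-1.79  4.49] 20.19
-1.525 F [-2.  -4.5  1.2] rad -1.3 tan -2.0 [6.89, 7.0] [-1.8   4.61] 20.54
-1.584 F [-2.8 -5.2  0.7] rad -0.7 tan -2.8 [5.61, 5.78] [-1.8   4.74] 20.89
-1.644 F [-1.9 -5.7  1.8] rad -1.6 tan -2.0 [4.28, 4.22] [-1.8   4.81] 21.24
-1.703 F [-2.  -5.8  0.3] rad -0.0 tan -2.0 [2.89, 2.83] [-1.79  4.97] 21.59
-1.762 F [-0.6 -5.  -1.2] rad 1.3 tan -0.4 [2.06, 2.0] [-1.79  4.97] 21.94
-1.822 F [-1.  -4.5 -0.1] rad 0.4 tan -1.0 [1.11, 1.22] [-1.81  4.85] 22.29
-1.881 F [-0.9 -5.2 -0.8] rad 1.0 tan -0.6 [0.44, 0.39] [-1.82  4.81] 22.64
-1.941 F [-0.1 -4.5 -2.1] rad 1.9 tan 0.7 [0.06, 0.06] [-1.85  4.72] 22.99
-2.0 F [ 1.3 -4.4 -0.8] rad 0.2 tan 1.5 [0.06, 0.0] [-1.92  4.53] 23.34
```

```bash
python3 - <<'E'
from needle import *
t,*c=np.load('state.npy')
c=np.array([-1.8,4.5])/1000
t,c=wind2(t,-1.4,c,step=.12,speed=.08)
t,c=wind2(t,-1.2,c,step=.033,speed=.03)
E
```

```text
-1.9 F [-1.7 -5.1  0.5] rad 0.0 tan -1.8 [0.33, 0.22] [-1.8  4.5] 23.69
-1.8 F [-2.2 -5.3  2.5] rad -2.0 tan -2.7 [1.44, 1.39] [-1.8  4.5] 24.04
-1.7 F [-3.7 -6.1  3.9] rad -3.4 tan -4.2 [2.83, 2.72] [-1.76  4.69] 24.39
-1.6 F [-6.9 -6.   4.5] rad -4.3 tan -7.1 [4.56, 4.44] [-1.71  5.03] 24.74
-1.5 F [-8.3 -6.9  1.9] rad -2.5 tan -8.2 [6.11, 6.17] [-1.7   5.45] 25.09
-1.4 F [-8.5 -7.9 -0.3] rad -1.2 tan -8.4 [7.67, 7.94] [-1.72  5.7 ] 25.44
-1.371 F [-8.  -7.3 -1.9] rad 0.3 tan -8.2 [8.0, 8.0] [-1.74  5.81] 25.79
-1.343 F [-7.5 -7.5 -2.2] rad 0.5 tan -7.8 [8.44, 8.44] [-1.73  5.78] 26.14
-1.314 F [-5.6 -7.7 -4. ] rad 2.5 tan -6.5 [8.78, 8.83] [-1.72  5.74] 26.49
-1.286 F [-5.4 -7.8 -3.2] rad 1.6 tan -6.1 [9.39, 9.22] [-1.66  5.5 ] 26.84
-1.257 F [-4.7 -7.  -2.3] rad 0.8 tan -5.1 [9.67, 9.5] [-1.61  5.35] 27.19
-1.229 F [-3.  -8.  -4.3] rad 3.1 tan -4.2 [9.78, 9.83] [-1.59  5.28] 27.54
-1.2 F [-4.  -7.5 -2.5] rad 0.9 tan -4.6 [9.89, 9.83] [-1.49  4.99] 27.89
```

```bash
python3 - <<'E'
from needle import *
t,*c=np.load('state.npy')
t,c=wind2(t,-1.14,c,step=.03,speed=.03,k=3)
# back off to relieve
bot.set_gripper(0.4)
print(bot.read_gripper_width(),np.round(F.T@bot.read_ft_force(),1),[lift(n,3)[0] for n in("scene","side")])
bot.wait(.3); print([lift(n,3)[0] for n in("scene","side")],bot.read_clock())
E
```

```text
-1.18 F [-3.5 -7.1 -3. ] rad 1.4 tan -4.3 [9.89, 9.83] [-1.46  4.91] 28.44
-1.16 F [-4.  -7.2 -1.6] rad -0.1 tan -4.3 [9.83, 9.83] [-1.4   4.77] 28.99
-1.14 F [-3.  -7.3 -1.5] rad 0.1 tan -3.3 [9.78, 9.83] [-1.41  4.79] 29.54
0.3992085931176404 [-0.3 -0.2 -0.8] [np.float64(9.78), np.float64(9.78)]
[np.float64(9.78), np.float64(9.78)] 30.725
```

It stands alone at about 9.78 mm, which is inside the band but slightly past the nose. There is time, so I re-grip and ease it back.

```bash
python3 - <<'E'
from needle import *
t,*c=np.load('state.npy')
bot.set_gripper(0.0,grasp_force=40)
print(bot.read_gripper_width(),np.round(F.T@bot.read_ft_force(),1),[lift(n,2)[0] for n in("scene","side")])
t,c=wind2(t,-1.31,c,step=.022,speed=.03,k=2,stopon=lambda L:np.mean(L)>=9.93)
E
```

```text
0.23817640370633592 [-2.9 -0.8  3.7] [np.float64(9.67), np.float64(9.5)]
-1.161 F [-1.4  0.1  5.8] rad -5.9 tan 1.1 [9.67, 9.5] [-1.4   4.77] 31.63
-1.182 F [ 3.5 -0.   2. ] rad -0.5 tan 4.0 [9.67, 9.5] [-1.64  5.32] 32.08
-1.204 F [ 5.7  0.2 -0.6] rad 2.6 tan 5.2 [9.78, 9.78] [-1.65  5.36] 32.53
-1.225 F [ 3.6 -0.4  1.3] rad -0.0 tan 3.8 [9.83, 9.83] [-1.56  5.12] 32.98
-1.246 F [1.9 0.4 1.8] rad -1.2 tan 2.4 [9.89, 9.83] [-1.56  5.12] 33.43
-1.268 F [ 2.4 -0.1  1.1] rad -0.3 tan 2.6 [9.83, 9.83] [-1.6   5.23] 33.88
-1.289 F [3.  0.8 0.1] rad 0.7 tan 2.9 [9.83, 9.83] [-1.61  5.27] 34.33
-1.31 F [ 2.3  1.1 -1.4] rad 1.9 tan 1.9 [9.72, 9.72] [-1.59  5.2 ] 34.78
```

```bash
python3 - <<'E'
from needle import *
t,*c=np.load('state.npy')
t,c=wind2(t,-1.195,c,step=.03,speed=.03,k=2)
bot.set_gripper(0.4)
print(bot.read_gripper_width(),np.round(F.T@bot.read_ft_force(),1),[lift(n,4)[0] for n in("scene","side")],bot.read_clock())
E
```

```text
-1.281 F [-3.2 -0.5  1.9] rad -2.7 tan -2.5 [9.78, 9.72] [-1.54  5.02] 35.23
-1.252 F [-5.6  0.   0.1] rad -1.9 tan -5.3 [9.83, 9.83] [-1.62  5.28] 35.68
-1.224 F [-1.5 -0.  -3.5] rad 2.8 tan -2.6 [9.83, 9.83] [-1.68  5.46] 36.13
-1.195 F [-1.4  0.2 -3.6] rad 2.8 tan -2.6 [9.83, 9.83] [-1.58  5.19] 36.58
0.3985970843623137 [-0.2 -0.4  0.3] [np.float64(9.83), np.float64(9.83)] 37.2667
```

```bash
python3 - <<'E'
from needle import *
bot.set_gripper(0.7)
pos=np.array(bot.read_position())
r=bot.move_linear(pos+[0,0,.2],speed=.12,until_force=6)
print(r,bot.read_position(),[lift(n,4)[0] for n in("scene","side")],bot.read_clock())
# view dial from wrist: camera above dial, fixture offset; tool y down so cam = tcp+.179 up,+.0745 y_f, looks down tilted -y
# target: camera ~ 0.2 above dial
for h in(.22,.26):
    camd=fx(p,[(0,.18+h*.31,.27+h)])[0]
    T=camd-F@np.array([0,.0745,.179]); print(T,bot.solve_ik(T,quat(1)))
E
```

```text
False [ 0.55646921 -0.12621547  0.2470521 ] [np.float64(9.83), np.float64(9.83)] 39.85
[0.59124318 0.16979557 0.311     ] [0.1597233  0.41341925 0.22851835 1.38589543 0.         1.89966843]
[0.59333064 0.1820186  0.351     ] [0.17878972 0.42906555 0.35139263 1.4931234  0.         1.91873484]
```

```bash
python3 - <<'E'
from needle import *
bot.wait(1.0)
print([read(n,"e_"+n,4) for n in("scene","side")],bot.read_clock(),np.round(bot.read_ft_force(),1))
save("side","end",(170,190,260,195),3)
cv2.imwrite('pics/e.png',np.hstack([cv2.imread(f'pics/e_{n}.png') for n in("scene","side")]))
E
```

```text
[(np.int64(273), np.float64(31.7), [-0.6, 0.6]), (np.int64(273), np.float64(22.9), [-0.5, -1.5])] 41.25 [ 0.1 -0.3 -0.3]
```

View pics/end.png

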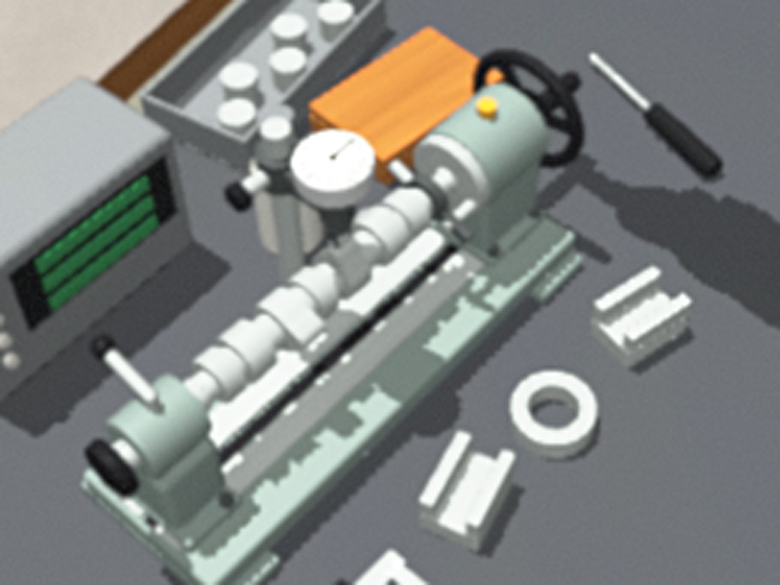

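View pics/e.png

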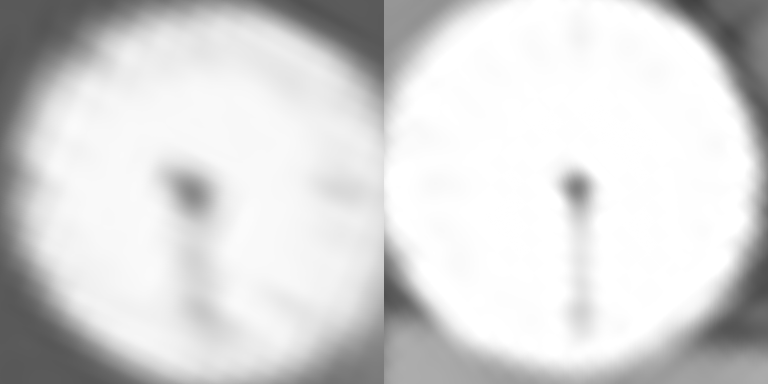

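The needle points almost exactly half a turn from zero and holds still. The loose things look undisturbed and the hand is clear, so I hand in.

```bash
python3 -c "
from cell import bot
bot.close_job()"
```

```text
the job is handed in; nothing more can be done
```

I wound the camshaft over the top and on past the nose, brought it back to the peak of the lift, let go, and handed the job in at about 41 s of the 72 s allowed.

- **Follower lift:** with the hand off, the dial read 9.83 mm in both the scene and side cameras. It did not change between release, the hand's retreat and a further 1 s wait. The needle reader topped out around 9.9 mm at the peak while winding (highest 9.94), so the true lift may be slightly higher. The pass mark is 9.6 mm.
- **Hand clear:** it is about 0.2 m above the grip, and the wrist force is about zero.
- **Loose things:** the V-blocks, ring gauge, screwdriver and case showed no visible movement in the last side picture. I did not measure any positions. The cleaner was mostly hidden and the calliper only partly in frame.

Three things did not go to plan:
- **First close missed:** the gripper shut above the grip. Pictures from three cameras put the real fingertips about 37 mm behind the reported TCP, so I gripped again 34 mm deeper.
- **Circle centre off:** my first estimate was about 5 mm too low, and the side force rose to about 34 N before I corrected it. The wrist limit is 120 N.
- **First release slightly past the nose:** it stood at 9.78 mm, so I gripped again and eased it back.

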